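# Sort the playroom things into their crates by sliding

## Task

Tidy up the board: slide the lunchbox into the crate that already holds the steel snack tin, and the marble run segment and the jar of dominoes into the crate that already holds the green bucket, each all the way in so that nothing sticks out of the crate's open front. They are too broad to grip, so push them along the board without lifting or tipping them over, and leave the block house, the succulent and the crayon cup as they stand and the tin and the bucket in their crates.

Things in the scene. Friction and masses are not known exactly. Their poses are not given: they have to be found in the camera images.
- crate_left: Low lidless pine crate without a front board, fixed on the robot's left (+y), open front facing the middle of the board. Inside 320 mm wide, 260 mm deep; side and back walls 12 mm thick, 62 mm high; no step at the front, floor level with the board; an 18 mm square post in each inner back corner. Origin: middle of the open front at board level; x axis points into the crate (inside: x 0 to 0.26, y -0.16 to 0.16).
- crate_right: The same crate on the robot's right (-y), its open front facing the middle of the board (+y). Origin in the middle of its open front at board level, x axis pointing into the crate (about world -y), z up. Both crates are turned up to 6 degrees from square; a 5 mm thick upright batten sits outside each side wall at the front.
- lunchbox: Closed stainless steel lunchbox (a lunch thing), 162 mm long (x) over its two snap clamps, 104 mm wide (y), 58 mm high, 0.3 to 0.65 kg; the clamps, 36 mm wide, stand out 5 mm from the 152 mm long lid at the middle of the two short ends. Too broad to grip. Origin: centre of its underside, z up.
- marble_run: Beech marble run segment (a toy): a board with a milled switchback lane on top, 160 mm long (x), 96 mm wide (y), 42 mm high, 0.25 to 0.5 kg. Too broad to grip. Origin: centre of its underside, z up.
- domino_jar: Orange plastic twist-cap jar of dominoes (a toy), round, 96 mm in diameter, 88 mm high, 0.35 to 0.7 kg; a white domino shows on its cap. Too broad to grip. Origin: centre of its underside, z up.
- snack_tin: Round stainless steel snack tin (a lunch thing), 96 mm in diameter, 48 mm high, 0.2 kg, loose, already standing towards the back of one of the two crates: that crate is the one for lunch things. It may be nudged. Origin: centre of its underside.
- bucket: Green silicone bucket (a toy), stiff, open at the top, 80 mm in diameter at the foot and 104 mm at the rim, 83 mm high, 0.2 kg, loose, already standing towards the back of the other crate: that crate is the one for toys. It may be nudged. Origin: centre of its underside.
- house_base: Bystander: blue block 64 x 64 x 42 mm, the lower part of a little house a child has built, loose. Origin: centre of its underside. The house is 86 mm high in all.
- house_roof: Bystander: round roof block of the house, yellow with a red cone, 44 mm in diameter, 44 mm high, standing loose on the blue block. Origin: centre of its underside.
- succulent: Bystander: green succulent in a round terracotta pot, 82 mm in diameter at the rim, 85 mm high in all, loose. Origin: centre of the pot's underside.
- crayon_cup: Bystander: low white ceramic cup, 76 mm in diameter, with thick wax crayons standing in it, 85 mm high in all, loose. Origin: centre of its underside.
- lunchbox_corner0 (a point): The +x +y corner of the lunchbox's rectangular outline, 81 mm along its x and 52 mm along its y from the middle.
- lunchbox_corner1 (a point): The +x -y corner of the lunchbox's rectangular outline, 81 mm along its x and 52 mm along its y from the middle.
- lunchbox_corner2 (a point): The -x -y corner of the lunchbox's rectangular outline, 81 mm along its x and 52 mm along its y from the middle.
- lunchbox_corner3 (a point): The -x +y corner of the lunchbox's rectangular outline, 81 mm along its x and 52 mm along its y from the middle.
- marble_run_corner0 (a point): The +x +y corner of the marble run's rectangular outline, 80 mm along its x and 48 mm along its y from the middle.
- marble_run_corner1 (a point): The +x -y corner of the marble run's rectangular outline, 80 mm along its x and 48 mm along its y from the middle.
- marble_run_corner2 (a point): The -x -y corner of the marble run's rectangular outline, 80 mm along its x and 48 mm along its y from the middle.
- marble_run_corner3 (a point): The -x +y corner of the marble run's rectangular outline, 80 mm along its x and 48 mm along its y from the middle.

How it is judged:
By the outcome, as a careful person would: the job done as asked, in the order asked, and still so for the second after the job is handed in, with the robot touching nothing.
It also fails if it takes over 67 s, if anything falls off the work surface, if the arm or the gripper's body presses on something with over 40 N, if the wrist force passes 120 N, or if a joint passes its speed limit or range.

## Robot

A 6-joint arm with a two-finger parallel gripper is mounted at the origin on the work surface. World frame = base frame: x ahead of the robot, y to its left, z up, the work surface at z = 0. Lengths are in m, angles in rad, forces in N, time in s.
With the tool pointing down it reaches from about 0.35 to 0.875 m from the base axis. Payload 4.2 kg.
Tool frame: the origin (TCP) lies midway between the tips of the shut fingers; the grasp point (between the pads) lies arm.grasp_offset behind it (arm.grasp_offset is the distance from the TCP to the grasp point, in m); z points along the fingers, x is the direction in which the jaws open and shut, and the axes are right-handed (so a half turn about z gives the same grasp; the last joint's range is limited). The gripper opens to 87 mm and grips with 3 to 60 N. Pads are 19 mm wide; open, the fingers measure 117 mm over their backs; the gripper's body (75 mm by 190 mm) begins 51 mm behind the grasp point.
Start: joints at [-1.082, 0.385, 0.008, 0, -1.194, -0.259], TCP at [0.142, -0.609, 0.223] pointing down, gripper open.
Joint ranges: [-3.14, 3.14], [-1.21, 2.06], [-1.07, 1.41], [-3.16, 2.05], [-2.99, -0.16], [-3.1, 3.1]. Speed limits (rad/s): [2.79, 2.79, 3.14, 3.14, 3.14, 3.14].

## Interface

Orientations are given as a unit quaternion [w, x, y, z].
In Python, from cell import arm, readout, snapshot, order gives the robot as it stands. Calls block until the motion is done:
- arm.move_to(position, orientation): joint-space move of the TCP to a pose.
- arm.move_l(position, velocity=0.15, orientation=None, stop_force=None): straight line of the TCP; orientation=None keeps the orientation; velocity is the mean speed in m/s. With stop_force (N) it stops when the force on the tool has changed by that much, and returns True; else False.
- arm.set_joints(angles): joint-space move.
- arm.command_gripper(opening, grasp_force=None): finger opening in m; grasp_force is the grip in N (None keeps the last); returns when the fingers have stopped.
- arm.sleep(seconds).
- arm.inverse_kinematics(position, orientation): joint angles nearest the present ones, or None.
- readout.state(): the state.
- snapshot(name): name is "scene" or "top" or "wrist"; returns a dict with "img" (384x512x3 uint8, red, green, blue), "depth" (384x512 float32, m along the optical axis (not along the pixel's ray), 0 where there is no reading), "intrinsics" (3x3 intrinsics, pixels), "world_from_camera" (4x4, takes a point from camera to world coordinates); the wrist camera has in their place "tool_from_camera" (4x4, takes a point from camera to tool coordinates, whose origin is the TCP and whose axes are the tool frame's). Camera axes: x right, y down, z forward; pixel columns grow to the right and rows downward; lengths in m; the calibration is good to about 2 mm. The wrist camera is an equidistant fisheye: a pixel r from the principal point sees the ray r / f radians off the axis. A picture is of the moment at which its call begins: read the wrist's pose just before it.
A pose or a line that the arm cannot do raises arm.IKError and nothing moves.
- order.finish_job(): hands the job in, once; it reports no verdict.
The state is a dict: "t": time; "qpos": joint angles; "dq": joint speeds; "joint_torque": joint torques, N m; "eef_pos": TCP position; "ee_rot": TCP orientation; "force": force on the tool from outside, world axes, zero at the start; "torque": the same for the moment, N m; "width": finger opening in m.
Only numpy, scipy, OpenCV 4.12 (cv2) and the standard library are available. Lean on these libraries where they do the work, as an engineer would, in place of code of your own. Each camera call takes 0.05 s, during which the arm holds its last target. There are 200 camera calls.

## Working session

There is one attempt and no reset: what is moved stays moved. The work goes in short steps, each a Python script; the robot and the scene stay as the last script left them, time stands still between calls to the robot, and variables do not carry over. Pictures are saved under pics/ and viewed, about 8 in all and at most 12, crops included, and the job is handed in when it is done.

```bash
mkdir -p pics; ls; python3 - <<'E'
from cell import arm, readout, snapshot
import cv2, numpy as np
for n in("top","scene"):
    s=snapshot(n); np.savez(f"pics/{n}0.npz",**s); cv2.imwrite(f"pics/{n}0.png",s["img"][:,:,::-1]); print(n,s["intrinsics"].round(1).tolist(),s["world_from_camera"].round(3).tolist())
s=readout.state(); print(s)
E
```

```text
pics
top [[447.3, 0.0, 249.4], [0.0, 447.3, 196.6], [0.0, 0.0, 1.0]] [[0.036, -0.974, 0.223, 0.324], [-0.999, -0.035, 0.005, -0.018], [0.003, -0.223, -0.975, 1.244], [0.0, 0.0, 0.0, 1.0]]
scene [[405.0, 0.0, 251.2], [0.0, 405.0, 194.4], [0.0, 0.0, 1.0]] [[0.757, 0.377, -0.534, 1.331], [0.654, -0.42, 0.629, -0.895], [0.013, -0.825, -0.565, 0.892], [0.0, 0.0, 0.0, 1.0]]
{'t': 0.1, 'qpos': array([-1.08238686e+00,  3.85487711e-01,  6.77559916e-03, -4.28236090e-04,
       -1.19401697e+00, -2.58582557e-01]), 'dq': array([ 0.000472  , -0.00177368,  0.00307882,  0.00194601,  0.00014148,
       -0.00160117]), 'joint_torque': array([-6.50309739e-04, -3.91689241e+01,  1.87934124e+01,  4.23185527e+00,
        1.34432246e-02, -7.39934671e-05]), 'eef_pos': array([ 0.14226221, -0.6080426 ,  0.22157027]), 'ee_rot': array([-8.05870714e-04,  6.21427411e-01,  7.83471122e-01,  5.69268289e-04]), 'force': array([ 0.6244354 , -0.01168382, -0.70025412]), 'torque': array([ 0.01640845, -0.00449146,  0.03456315]), 'width': 0.08717983071060731}
```

View pics/top0.png

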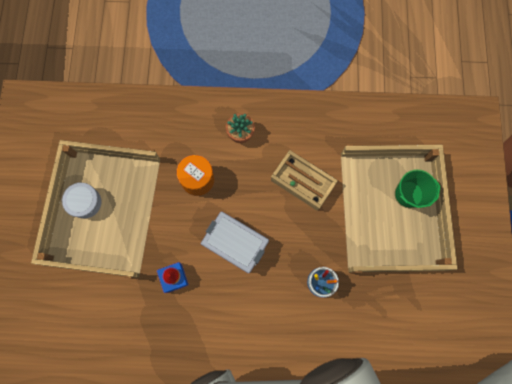

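View pics/scene0.png

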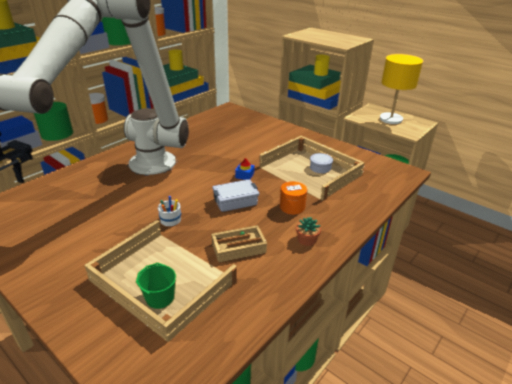

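```bash
cat > per.py <<'E'
import numpy as np, cv2
def cloud(s):
    K=s["intrinsics"];d=s["depth"];v,u=np.mgrid[:384,:512]
    P=np.stack([(u-K[0,2])/K[0,0]*d,(v-K[1,2])/K[1,1]*d,d],-1)
    T=s["world_from_camera"];W=P@T[:3,:3].T+T[:3,3];W[d==0]=np.nan
    return W
def blobs(s,lo=.018,show=True):
    W=cloud(s);m=((W[...,2]>lo)&(W[...,2]<.12)&(W[...,0]>.25)&(W[...,0]<.95)).astype(np.uint8)
    n,l,st,c=cv2.connectedComponentsWithStats(m,connectivity=4)
    out=[]
    for i in range(1,n):
        if st[i,4]<60: continue
        P=W[l==i]; h=np.percentile(P[:,2],97)
        T=P[P[:,2]>h-.012]; r=cv2.minAreaRect(T[:,:2].astype(np.float32)*1000)
        out.append((c[i],h,r,T[:,:2].mean(0)))
        if show: print("px",c[i].round(),"n",st[i,4],"h %.3f"%h,"rect c",np.round(r[0]),"sz",np.round(r[1]),"ang %.1f"%r[2],"mean",T[:,:2].mean(0).round(3))
    return out
E
python3 - <<'E'
import numpy as np
from per import *
from cell import arm
print(arm.grasp_offset)
s=dict(np.load("pics/top0.npz")); W=cloud(s); blobs(s)
print("board z",np.nanmedian(W[300:330,230:300,2]))
for k in dict(px=0) or []:pass
# crate walls
for name,c in (("L",slice(25,165)),("R",slice(338,462))):
    Q=W[130:285,c].reshape(-1,3); Q=Q[(Q[:,2]>.052)&(Q[:,2]<.07)&(Q[:,0]>.25)]
    r=cv2.minAreaRect(Q[:,:2].astype(np.float32)*1000); print(name,r, cv2.boxPoints(r).round().tolist())
E
```

```text
0.0187
px [240. 127.] n 653 h 0.083 rect c [798.  25.] sz [53. 61.] ang 46.1 mean [0.799 0.022]
px [ 75. 200.] n 2799 h 0.066 rect c [556. 403.] sz [274. 355.] ang 84.7 mean [0.554 0.454]
px [418. 200.] n 3733 h 0.083 rect c [ 630. -464.] sz [105. 108.] ang 44.8 mean [ 0.629 -0.475]
px [304. 179.] n 2016 h 0.045 rect c [ 658. -163.] sz [160.  98.] ang 57.9 mean [ 0.656 -0.161]
px [195. 174.] n 1155 h 0.091 rect c [653. 138.] sz [94. 97.] ang 58.0 mean [0.651 0.138]
px [ 81. 200.] n 1026 h 0.053 rect c [574. 451.] sz [95. 95.] ang 67.6 mean [0.573 0.451]
px [235. 242.] n 2277 h 0.063 rect c [472.  23.] sz [162. 104.] ang 60.6 mean [0.471 0.023]
px [172. 277.] n 626 h 0.082 rect c [377. 185.] sz [30. 29.] ang 22.4 mean [0.377 0.185]
px [322. 282.] n 731 h 0.083 rect c [ 374. -211.] sz [59. 56.] ang 43.3 mean [ 0.375 -0.215]
board z 0.0008021431857065942
L ((550.2760620117188, 366.2260437011719), (354.4191589355469, 354.3991394042969), 86.2101058959961) [[362.0, 201.0], [715.0, 178.0], [739.0, 531.0], [385.0, 555.0]]
R ((585.4005126953125, -417.880615234375), (353.3149719238281, 274.0040588378906), 2.9583356380462646) [[402.0, -290.0], [416.0, -564.0], [769.0, -546.0], [755.0, -272.0]]
```

```bash
cat > mv.py <<'E'
import numpy as np
from cell import arm, readout, snapshot
from per import *
def q(yaw): return [0,np.cos(yaw/2),np.sin(yaw/2),0]
def best_yaw(p,yaw):
    c=[]
    for k in range(-2,3):
        j=arm.inverse_kinematics(p,q(yaw+k*np.pi))
        if j is not None: c.append((abs(j[5]),yaw+k*np.pi))
    return min(c)[1]
def push(path,yaws,width,z,hover=.15,v=.1,up=True):
    """path: list of xy (m), yaws: jaw-axis angles. Descends at path[0], follows, lifts."""
    y0=best_yaw([*path[0],hover],yaws[0]); d=y0-yaws[0]
    arm.move_to([*path[0],hover],q(y0)); arm.command_gripper(width)
    arm.move_l([*path[0],z],.2)
    F=0
    for p,y in zip(path[1:],yaws[1:]):
        arm.move_l([*p,z],v,orientation=q(y+d)); F=max(F,np.linalg.norm(readout.state()["force"]))
    if up:
        b=np.array(path[-1])-path[-2]; b=path[-1]-b/np.linalg.norm(b)*.012
        arm.move_l([*b,z],.1); arm.move_l([*b,hover],.25)
    s=readout.state(); print("t %.2f maxF %.1f"%(s["t"],F),s["eef_pos"].round(3))
def arc(P0,C,yaw0,dth,n=6,back=.015,nrm=None):
    """approach along nrm then rotate P0 about C by dth"""
    P0=np.array(P0);C=np.array(C);path=[P0-back*np.array(nrm),P0];ys=[yaw0,yaw0]
    for k in range(1,n+1):
        a=dth*k/n;R=np.array([[np.cos(a),-np.sin(a)],[np.sin(a),np.cos(a)]])
        path.append(C+R@(P0-C));ys.append(yaw0+a)
    return path,ys
def look(name):
    s=snapshot("top"); np.savez(f"pics/{name}.npz",**s); cv2.imwrite(f"pics/{name}.png",s["img"][:,:,::-1]); return blobs(s)
E
python3 - <<'E'
from mv import *
c=np.array([.472,.023]);th=np.radians(60.6);t=np.array([np.cos(th),np.sin(th)]);n=np.array([t[1],-t[0]])
P0=c+.065*t-(.052+.0095)*n; C=c-.038*t
path,ys=arc(P0,C,th,np.radians(-66),nrm=n,back=.02)
push(path,ys,0.0,.03)
look("l1")
E
```

```text
t 8.70 maxF 1.4 [0.555 0.052 0.15 ]
px [240. 127.] n 652 h 0.085 rect c [799.  23.] sz [45. 51.] ang 22.5 mean [0.8   0.022]
px [ 73. 196.] n 2644 h 0.066 rect c [557. 403.] sz [273. 349.] ang 84.7 mean [0.567 0.465]
px [418. 200.] n 3724 h 0.084 rect c [ 630. -465.] sz [105. 106.] ang 83.0 mean [ 0.628 -0.474]
px [304. 179.] n 2017 h 0.045 rect c [ 657. -162.] sz [160.  98.] ang 58.1 mean [ 0.656 -0.161]
px [ 78. 200.] n 861 h 0.053 rect c [573. 460.] sz [94. 82.] ang 7.4 mean [0.572 0.456]
px [252. 233.] n 2208 h 0.063 rect c [501. -22.] sz [104. 162.] ang 87.9 mean [ 0.498 -0.023]
px [179. 275.] n 273 h 0.074 rect c [381. 173.] sz [36. 12.] ang 21.2 mean [0.381 0.174]
px [322. 282.] n 729 h 0.082 rect c [ 374. -211.] sz [58. 56.] ang 43.5 mean [ 0.376 -0.214]
```

View pics/l1.png

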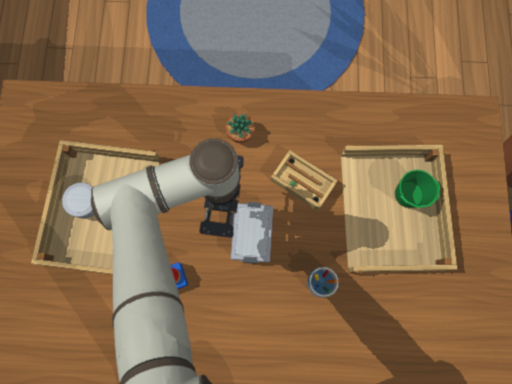

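```bash
cat >> mv.py <<'E'
class Crate:
    def __init__(s,o,ang): s.o=np.array(o);s.a=np.radians(ang);s.X=np.array([np.cos(s.a),np.sin(s.a)]);s.Y=np.array([-s.X[1],s.X[0]])
    def w(s,x,y): return s.o+x*s.X+y*s.Y
    def c(s,p): d=np.array(p)-s.o; return np.array([d@s.X,d@s.Y])
L=Crate([.543,.2665],84.7); R=Crate([.5785,-.281],-87.04)
def linepush(cr,poses,off,width,z,back=.02,v=.1,**k):
    """poses: object (x,y,heading deg relative to crate x) in crate frame; tool trails by off along heading, jaw across."""
    path=[];ys=[]
    for i,(x,y,h) in enumerate(poses):
        a=cr.a+np.radians(h);d=np.array([np.cos(a),np.sin(a)]);p=cr.w(x,y)-off*d
        if i==0: path.append(p-back*d);ys.append(a-np.pi/2)
        path.append(p);ys.append(a-np.pi/2)
    push(path,ys,width,z,v=v,**k)
E
python3 - <<'E'
from mv import *
x,y=L.c([.501,-.022]);print(x,y)
linepush(L,[(x,y,3.2),(x+.06,y,1.8),(x+.13,.014,0),(.068,.013,0)],.0615,.087,.03,v=.13)
arm.move_to([.5,.0,.25],q(best_yaw([.5,0,.25],0)))
look("l2")
E
```

```text
-0.2911461400990076 0.015171522845419444
t 16.13 maxF 2.4 [0.529 0.262 0.15 ]
px [240. 127.] n 651 h 0.083 rect c [798.  24.] sz [57. 50.] ang 57.1 mean [0.799 0.022]
px [ 73. 198.] n 2705 h 0.066 rect c [558. 403.] sz [274. 349.] ang 84.7 mean [0.561 0.46 ]
px [419. 200.] n 3716 h 0.084 rect c [ 631. -467.] sz [107. 105.] ang 5.6 mean [ 0.629 -0.474]
px [304. 179.] n 2016 h 0.045 rect c [ 657. -162.] sz [160.  98.] ang 58.2 mean [ 0.656 -0.161]
px [192. 165.] n 506 h 0.092 rect c [673. 146.] sz [51. 96.] ang 21.4 mean [0.671 0.144]
px [ 80. 200.] n 1009 h 0.054 rect c [573. 452.] sz [94. 95.] ang 18.7 mean [0.573 0.451]
px [117. 189.] n 201 h 0.063 rect c [605. 345.] sz [30. 78.] ang 10.1 mean [0.604 0.35 ]
px [183. 275.] n 65 h 0.045 rect c [384. 159.] sz [62.  5.] ang 21.5 mean [0.381 0.157]
px [322. 282.] n 730 h 0.082 rect c [ 375. -211.] sz [58. 57.] ang 42.8 mean [ 0.376 -0.215]
```

View pics/l2.png

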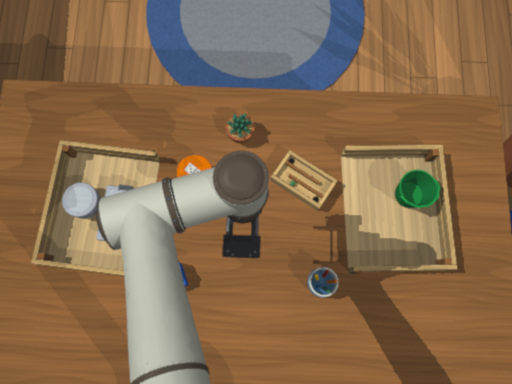

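```bash
python3 - <<'E'
from mv import *
c=np.array([.6575,-.1625]);th=np.radians(58.1);t=np.array([np.cos(th),np.sin(th)]);n=np.array([t[1],-t[0]])
P0=c-.063*t+(.048+.0095)*n; C=c+.038*t
path,ys=arc(P0,C,th,np.radians(-55),nrm=-n,back=.015)
push(path,ys,0.0,.02)
look("m1")
E
```

```text
t 24.16 maxF 1.3 [ 0.587 -0.202  0.15 ]
px [236. 123.] n 329 h 0.084 rect c [804.  30.] sz [31. 58.] ang 28.9 mean [0.804 0.026]
px [ 75. 200.] n 2797 h 0.066 rect c [555. 404.] sz [274. 353.] ang 84.9 mean [0.555 0.455]
px [425. 205.] n 3340 h 0.084 rect c [ 630. -464.] sz [105. 108.] ang 41.3 mean [ 0.628 -0.474]
px [195. 174.] n 1151 h 0.091 rect c [653. 139.] sz [95. 95.] ang 80.0 mean [0.652 0.138]
px [298. 195.] n 927 h 0.045 rect c [ 613. -147.] sz [115.  64.] ang 4.2 mean [ 0.605 -0.151]
px [ 81. 200.] n 1025 h 0.053 rect c [574. 452.] sz [93. 95.] ang 1.7 mean [0.573 0.451]
px [121. 215.] n 2338 h 0.063 rect c [536. 335.] sz [106. 163.] ang 85.1 mean [0.534 0.333]
px [172. 277.] n 625 h 0.082 rect c [376. 185.] sz [30. 28.] ang 39.8 mean [0.377 0.184]
px [322. 282.] n 730 h 0.082 rect c [ 374. -211.] sz [58. 57.] ang 43.0 mean [ 0.376 -0.214]
```

View pics/m1.png

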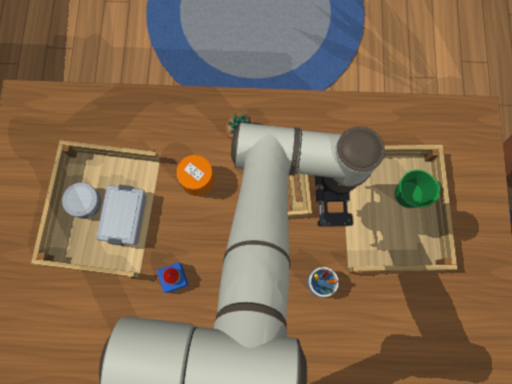

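```bash
python3 - <<'E'
from mv import *
x,y=R.c([.636,-.132]);print(x,y)
linepush(R,[(x,y,1.0),(x+.06,y,0),(.068,.063,0)],.0575,.087,.02,v=.12)
# to jar: start behind it, hover high
arm.move_to([.62,.05,.25],q(best_yaw([.62,.05,.25],0)))
look("m2")
E
```

```text
-0.1458319792934098 0.06511746167785185
t 30.52 maxF 1.6 [ 0.641 -0.276  0.15 ]
px [247. 128.] n 289 h 0.082 rect c [800.   4.] sz [26. 60.] ang 89.2 mean [0.8   0.007]
px [ 56. 212.] n 1912 h 0.066 rect c [559. 441.] sz [202. 348.] ang 86.2 mean [0.518 0.503]
px [418. 200.] n 3737 h 0.083 rect c [ 629. -466.] sz [106. 107.] ang 71.9 mean [ 0.629 -0.474]
px [192. 173.] n 913 h 0.091 rect c [653. 147.] sz [79. 95.] ang 87.9 mean [0.652 0.145]
px [371. 187.] n 2068 h 0.046 rect c [ 642. -349.] sz [160.  98.] ang 2.8 mean [ 0.641 -0.349]
px [ 81. 200.] n 1021 h 0.053 rect c [574. 452.] sz [94. 96.] ang 1.2 mean [0.573 0.451]
px [101. 228.] n 186 h 0.063 rect c [507. 385.] sz [90. 26.] ang 8.8 mean [0.496 0.38 ]
px [182. 274.] n 86 h 0.046 rect c [385. 159.] sz [63.  8.] ang 19.3 mean [0.383 0.159]
px [322. 282.] n 729 h 0.082 rect c [ 374. -211.] sz [58. 57.] ang 43.6 mean [ 0.376 -0.214]
```

View pics/m2.png

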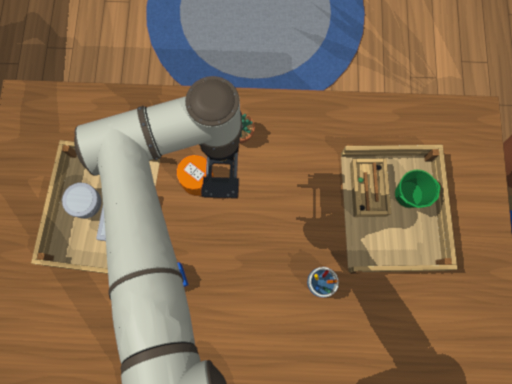

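```bash
python3 - <<'E'
from mv import *
x,y=R.c([.653,.139]);print(x,y)
linepush(R,[(x,y,-30),(-.25,.0,-29),(-.17,-.041,-23),(-.12,-.061,-15),(-.07,-.075,-8),(-.02,-.081,-2),(.085,-.082,0)],.0425,.07,.034,v=.1,hover=.2)
arm.move_to([.45,.05,.3],q(best_yaw([.45,.05,.3],0)))
look("j1")
E
```

```text
-0.4155925598269063 0.09608888706046777
t 41.96 maxF 4.5 [ 0.497 -0.315  0.199]
px [240. 127.] n 655 h 0.084 rect c [795.  24.] sz [65. 55.] ang 52.8 mean [0.798 0.023]
px [ 72. 186.] n 2312 h 0.066 rect c [558. 403.] sz [276. 349.] ang 85.1 mean [0.608 0.475]
px [418. 200.] n 3725 h 0.083 rect c [ 630. -466.] sz [106. 107.] ang 75.8 mean [ 0.629 -0.474]
px [370. 187.] n 2074 h 0.045 rect c [ 642. -349.] sz [159.  97.] ang 3.1 mean [ 0.641 -0.348]
px [ 81. 200.] n 1027 h 0.053 rect c [574. 453.] sz [93. 96.] ang 3.6 mean [0.573 0.451]
px [121. 201.] n 1154 h 0.063 rect c [560. 332.] sz [106. 115.] ang 86.6 mean [0.571 0.336]
px [382. 237.] n 1285 h 0.091 rect c [ 500. -369.] sz [95. 96.] ang 89.2 mean [ 0.499 -0.369]
px [172. 277.] n 623 h 0.082 rect c [378. 185.] sz [27. 29.] ang 66.5 mean [0.377 0.185]
px [322. 282.] n 730 h 0.083 rect c [ 374. -211.] sz [58. 57.] ang 42.5 mean [ 0.376 -0.215]
```

View pics/j1.png

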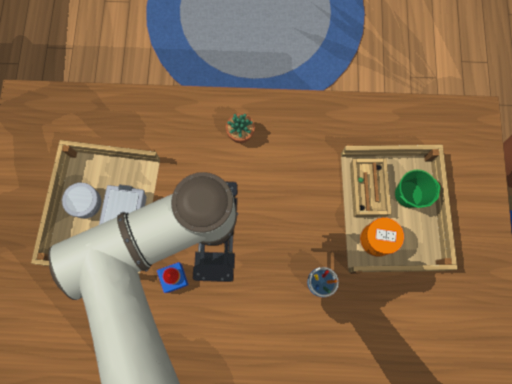

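```bash
python3 -c "
from cell import order,readout
print(order.finish_job(), readout.state()['t'])"
```

```text
the job is handed in; nothing more can be done
the job is handed in; nothing more can be done
```

All three things are in their crates and the job is handed in. The robot's clock read about 42 s when I last printed it, just before the final picture, against the 67 s limit.

- **Lunchbox:** I turned it with one push on its long side, then slid it straight into the left crate with the tin. Its near edge is about 15 mm inside the front. This comes from a clear picture taken before the toys were finished; in the last picture the arm hides part of it, and what shows agrees.
- **Marble run:** I turned and slid it into the right crate with the bucket. Its near edge is about 19 mm inside the front.
- **Jar of dominoes:** I cradled it between the half-open fingers and slid it in beside the marble run. Its near edge is about 36 mm inside the front.

In the last picture the block house, succulent, crayon cup, tin and bucket are where they started, to within about 3 mm of measuring noise. The jar stands upright, and the house roof is still on. The wrist force stayed under 5 N wherever I sampled it, which was only at the end of each push segment. No check failed.

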